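Close the swab jar in the glove box without cross-threading

TASK

The blue lid has only been laid on top of its swab jar. Without lifting it off, turn it backward (anticlockwise from above) until it drops a step onto the neck, then turn it forward (clockwise) to its stop so the jar is closed, and let go. Leave the jar with the orange lid where it stands.

Things in the scene. Friction and masses are not known exactly. Their poses are not given: they have to be found in the camera images.
- lid: Loose blue screw lid, 84 mm wide, 120 g. Origin: on its axis, underside of the skirt; z up. Disc top 24 mm above it; on that a centred grip bar, 60 mm along lid x, 16 mm wide (pinch it from above), 24 to 56 mm above the origin, white stripe at its +x end. Three lugs inside lie on the jar's thread at the start, lid origin 96.5 mm above the jar's. 3 mm side play, only friction resists turning.
- jar: Glass swab jar, 104 mm wide, fixed to the table, shoulder 85 mm high. Origin: on its axis at its underside; z up. Its thread is three level flanges with gaps, ending in hard stops. Lid x along jar x (within 12 degrees): lugs over the gaps. The lid then drops 10 mm (origin 86.5 mm above the jar's), by its weight if free, or following the hand down. At the start it lies 40 to 70 degrees clockwise of that.
- green_mark (a point): Green mark, 6 mm wide, on the fixed jar's shoulder, 47 mm from the jar's axis along jar x: the lid drops with its stripe here; backward it stops about 16 degrees past it. Once dropped, the lid turns clockwise under the flanges to a hard stop about 76 degrees from here, at a black mark. While still up on the flanges the same stop blocks it, so clockwise first does not close it.
- orange_jar: Bystander: the same kind of jar, loose, already closed with an orange lid, 104 mm wide, 143 mm high, 0.8 kg. Origin: on its axis at its underside; z up. Other bystanders: a rack of tubes and a small red-capped bottle.
Mind the look-alikes: they are no part of the job. Several things have the shape of the lid; the one meant has the colours described above. Leave any yellow look-alike of the jar alone.

How it is judged (in metres and radians):
On the way:
1. the blue lid has been turned back to the green mark and has dropped there a step, level, onto the neck (z of lid in the frame of jar below 0.0895 m and angle between lid's own z axis and vertical below 0.09 rad and angle between the x axis of lid and the x axis of jar, either way round below 0.6 rad), for 0.1 s.
At the end, for the whole second after the job is handed in: The blue lid sits level (5 degrees) on the jar's neck, dropped (within 3 mm of its low position), turned clockwise under the thread to at least 60 degrees from the green mark (the stop is at about 76), and lies still (z of lid in the frame of jar between 0.08 and 0.0895 m and angle between lid's own z axis and vertical below 0.09 rad and horizontal distance between lid and jar below 0.01 m and angle between the x axis of lid and the y axis of jar, either way round below 0.52 rad and linear speed of lid below 0.02 m/s and angular speed of lid below 0.1 rad/s); the robot touches nothing.
It fails at once if the blue lid is lifted more than 15 mm above where it lay on the thread (z of lid in the frame of jar above 0.1115 m).
It fails at once if the jar with the orange lid is moved more than 25 mm (distance of orange_jar from where it was at the start of the episode above 0.025 m).
It also fails if it takes over 32 s, if anything falls off the work surface, if the arm or the gripper's body presses on something with over 40 N, if the wrist force passes 120 N, or if a joint passes its speed limit or range.

ROBOT

A 6-joint arm with a two-finger parallel gripper is mounted at the origin on the work surface. World frame = base frame: x ahead of the robot, y to its left, z up, the work surface at z = 0. Lengths are in m, angles in degrees, forces in N, time in s.
With the tool pointing down it reaches from about 0.4 to 0.825 m from the base axis. Payload 7 kg.
Tool frame: the origin (TCP) lies midway between the tips of the shut fingers; the grasp point (between the pads) lies 19 mm behind it; z points along the fingers, y is the line along which they close (so a half turn about z gives the same grasp; the last joint's range is limited). The gripper opens to 88 mm and grips with 3 to 60 N. Pads are 19 mm wide; open, the fingers measure 130 mm over their backs; the gripper's body (78 mm by 193 mm) begins 47 mm behind the grasp point.
Start: joints at [90.648, 20.546, 0.682, 0, -70.136, -16.507], TCP at [0.184, 0.649, 0.195] pointing down, gripper open.
Joint ranges: [-176.03, 176.03], [-82.01, 121.73], [-58.28, 71.71], [-173.87, 95.51], [-174.79, -0.11], [-173.66, 173.66]. Speed limits (degrees/s): [136.94, 136.94, 172.46, 180, 180, 180].

INTERFACE

Orientations are given as [roll, pitch, yaw] about the fixed x, y, z axes, in that order (R = Rz(yaw) Ry(pitch) Rx(roll)).
In Python, from plant import r gives the robot as it stands.
- The arm moves only by the tool drive_tool, never from a script. Its argument "commands" is a list of rows, each an object of numbers: "hand": the closure, from 0 (fully open) to 1 (shut); "tx", "ty", "tz": the shift along the world's x, y, z scaled (see below); "turn": the turn about the world's z scaled (see below). A call has 1 to 10 rows; each row is the pose to reach, as a shift and turn from the pose commanded when the call began; what a row does not reach only later rows make up. The controller multiplies each number of a shift by 0.6 m and each number of a turn by 90 degrees. A row lasts 1/10 s, in which the tool goes at most 50 mm and 8.59 degrees, less where a joint would pass 70% of its speed; a pose out of reach is approached as far as the arm can. A call with a number of a shift or a turn outside -1 to 1 is refused whole. A call with a gripper value outside its range is refused whole. The fingers move at their own pace and stop on an object; "grip_force" is the grip in N (left out, the last holds). Time passes only in rows, so rows that repeat a pose let the fingers close. It gives the time, the measured TCP pose, the force, the opening and the grip force at its end, in the units of the state.
- r.get_state(): the state, without advancing time (a new reading comes with each control period).
- r.capture(name): name is "side" or "top" or "wrist"; returns a dict with "frame" (420x560x3 uint8, red, green, blue), "fx", "fy", "cx", "cy" (pixels), "D" ([k1, k2, p1, p2, k3] as OpenCV has them; the pictures are not rectified), "world_from_camera" (4x4, takes a point from camera to world coordinates); the wrist camera has in their place "T_tool_cam" (4x4, takes a point from camera to tool coordinates, whose origin is the TCP and whose axes are the flange's). Camera axes: x right, y down, z forward; pixel columns grow to the right and rows downward; lengths in m; the calibration is good to about 2 mm. A picture is of the moment at which its call begins: read the wrist's pose just before it. There is no depth.
- r.close_job(): hands the job in; it is judged then, once.
Trained networks look in the newest picture that a camera, given by its name, has taken for a name from the list of things; names that differ only in an ending like _2 or _b are one class to them, and where a whole thing is asked for, a point or a joint stands for the part that bears it (a point fixed in the world has none). Each returns a list of dicts, best first, with "score" (0 to 1); they miss things now and then, are a little off and sometimes report something else, mostly with a low value. They report only what shows in the picture. A call takes as long as a camera call. They do not tell look-alikes from the thing itself.
- r.trace(label, camera): "pixels" (420x560 bool, what is visible of it) and "extent" ([left, top, right, bottom] in pixels, round what is visible of it).
The state is a dict: "time_s": time; "joints": joint angles; "qd": joint speeds; "joint_torque": joint torques, N m; "tcp_pos": TCP position; "eef_rot": TCP orientation; "contact_force": force on the tool from outside, world axes, zero at the start; "moment": the same for the moment, N m; "gripper_width": finger opening in m; "gripper_force": force on a finger pad.
Only numpy, scipy, OpenCV 4.12 (cv2) and the standard library are available. Lean on these libraries where they do the work, as an engineer would, in place of code of your own. Each camera call takes 0.05 s, during which the arm holds its last target. There are 200 camera calls.

## Working session

There is one attempt and no reset: what is moved stays moved. The work goes in short steps, Python scripts to look and compute and a tool call to move; the robot and the scene stay as the last step left them, time stands still between calls to the robot, and variables do not carry over. Pictures are saved under pics/ and viewed, at most 10 in all, crops included, and the job is handed in when it is done.

Besides the shell and the picture viewer there is one more tool, called after "Call:" as name(argument=value, ...) on one line, values as JSON. drive_tool: Moves the arm, as the interface text tells. Its arguments: {"type":"object","properties":{"commands":{"type":"array"},"grip_force":{"type":"number"}},"required":["commands"]}

```bash
mkdir -p pics
python3 - <<'E'
from plant import r
import cv2,numpy as np
s=r.get_state();print(s['time_s'],s['tcp_pos'],s['eef_rot'],s['gripper_width'])
ims=[]
for c in("top","side"):
    d=r.capture(c);ims.append(d['frame']);print(c,d['fx'],d['cx'],d['cy'],d['D'],np.round(d['world_from_camera'],4).tolist())
    for l in("lid","jar","green_mark","orange_jar"):
        for t in r.trace(l,c)[:4]:print(l,round(t['score'],2),t['extent'],t['pixels'].sum())
cv2.imwrite('pics/top.png',ims[0][:,:,::-1]);cv2.imwrite('pics/side.png',ims[1][:,:,::-1])
E
```

```text
0.0 [0.18433319 0.64878718 0.19412718] [ 1.79906404e+02 -9.10958133e-03 -1.58625073e+01] 0.08732359667675849
top 403.89444029755043 265.52200476830114 210.12218165782602 [-0.01319232  0.          0.          0.          0.        ] [[-0.0181, -0.9877, 0.1555, 0.4161], [-0.9998, 0.0197, 0.0084, -0.0694], [-0.0114, -0.1553, -0.9878, 0.8631], [0.0, 0.0, 0.0, 1.0]]
lid 0.86 [278.5, 257.2, 317.9, 295.7] 1353
lid 0.77 [227.2, 169.6, 267.9, 210.1] 1208
lid 0.56 [295.6, 178.0, 341.7, 221.5] 1640
jar 0.83 [291.4, 182.2, 345.9, 229.5] 719
jar 0.83 [349.9, 115.5, 408.8, 171.4] 2590
green_mark 0.86 [288.8, 179.8, 341.4, 230.8] 691
green_mark 0.59 [348.3, 112.6, 405.5, 173.6] 2643
orange_jar 0.95 [112.4, 224.5, 171.6, 277.9] 2677
side 506.62692108266606 272.0990688447859 200.23937565477436 [-0.16869649  0.          0.          0.          0.        ] [[-0.8671, -0.2817, 0.4108, 0.1488], [-0.4981, 0.4898, -0.7156, 0.6454], [0.0004, -0.8251, -0.565, 0.6563], [0.0, 0.0, 0.0, 1.0]]
lid 0.91 [277.2, 148.0, 317.3, 187.6] 1138
lid 0.83 [224.3, 216.3, 265.8, 256.5] 1276
lid 0.6 [330.8, 212.6, 372.2, 258.4] 1209
jar 0.87 [275.0, 175.8, 324.3, 228.8] 1998
jar 0.58 [254.1, 126.2, 297.6, 180.4] 1257
green_mark 0.88 [256.9, 127.4, 296.8, 185.7] 1211
green_mark 0.62 [274.6, 175.6, 319.5, 227.9] 1986
orange_jar 0.77 [206.0, 262.4, 276.6, 359.4] 5313
```

View pics/top.png

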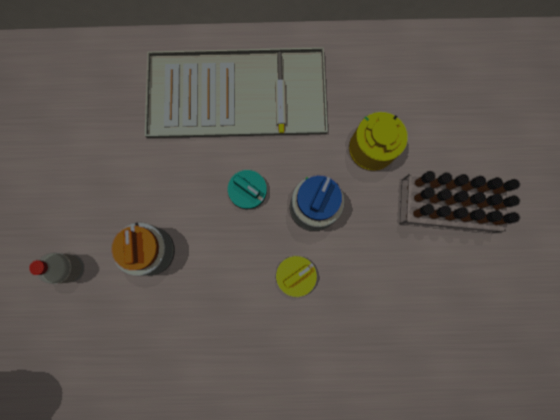

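View pics/side.png

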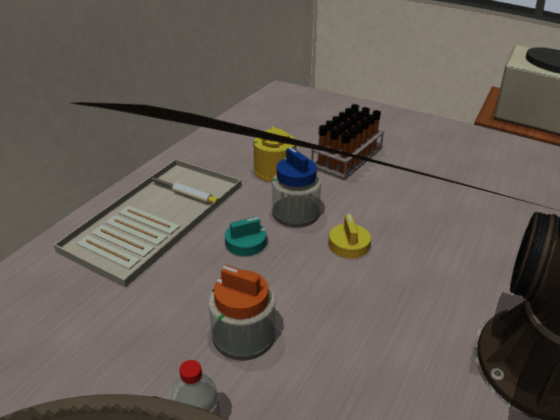

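The top view has four lid shapes: blue at (319,198), teal at (248,189), yellow at (297,277) and orange at (137,248). The one at (319,198) is the only blue one and sits on a clear jar, so it is the one meant. The yellow jar at (380,138) is a look-alike. I'll confirm with a crop and measure.

```bash
cat > h.py <<'E'
from plant import r
import cv2,numpy as np
def ray(d,uv,z,T=None):
    T=d['world_from_camera'] if T is None else T
    K=np.array([[d['fx'],0,d['cx']],[0,d['fy'],d['cy']],[0,0,1.]])
    n=cv2.undistortPoints(np.array(uv,float).reshape(-1,1,2),K,np.array(d['D'],float))[:,0]
    v=np.c_[n,np.ones(len(n))]@T[:3,:3].T
    return T[:3,3]+v*((z-T[2,3])/v[:,2])[:,None]
E
python3 - <<'E'
from h import *
out=[]
for c,(u,v) in(("top",(319,200)),("side",(296,185))):
    d=r.capture(c);f=d['frame'];x0,y0=u-40,v-40
    out.append(cv2.resize(f[y0:y0+80,x0:x0+80,::-1],(400,400),interpolation=cv2.INTER_CUBIC))
    h=cv2.cvtColor(f,cv2.COLOR_RGB2HSV)
    m=((h[...,0]>100)&(h[...,0]<130)&(h[...,1]>130)).astype(np.uint8)
    n,l,st,ce=cv2.connectedComponentsWithStats(m)
    k=1+st[1:,4].argmax();cn=cv2.findContours((l==k).astype(np.uint8),0,1)[0][0]
    e=cv2.fitEllipse(cn);print(c,st[k],ce[k],e,ray(d,[e[0]],.12))
cv2.imwrite('pics/crop.png',np.hstack(out))
E
```

```text
top [ 298  176   43   44 1439] [318.64141765 198.05489924] ((318.46875, 198.41986083984375), (40.974246978759766, 43.3772087097168), 115.87248229980469) [[ 0.55325311 -0.16236706  0.12      ]]
side [ 277  149   40   38 1080] [296.11111111 169.90555556] ((296.0260314941406, 169.60025024414062), (34.90163803100586, 38.99862289428711), 107.63750457763672) [[ 0.55167066 -0.15510291  0.12      ]]
```

View pics/crop.png

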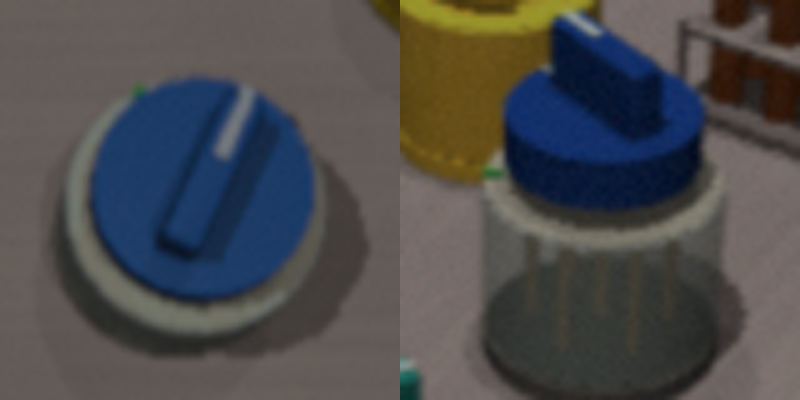

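The crop shows the blue lid with its white stripe at about (327,180). The green mark is on the shoulder at about (307,178), anticlockwise of the stripe.

Run:
```python
from h import *
d=r.capture("top")
b=ray(d,[(328.4,177.6),(314.6,208.6)],.1525);g=ray(d,[(307,178)],.085)[0]
ang=lambda v:np.degrees(np.arctan2(v[1],v[0]))
print(b,np.linalg.norm(b[0]-b[1]),ang(b[0]-b[1]),b.mean(0))
for c in((.5525,-.162),(.552,-.158)):print(g,np.linalg.norm(g[:2]-c),ang(g[:2]-c))
```

```text
[[ 0.58501388 -0.1776428   0.1525    ]
 [ 0.52897665 -0.15071155  0.1525    ]] 0.06217285144329799 -25.66874056978503 [ 0.55699527 -0.16417718  0.1525    ]
[ 0.6011176  -0.14573067  0.085     ] 0.051267551300232764 18.502239769302324
[ 0.6011176  -0.14573067  0.085     ] 0.05062681844331603 14.025192034804038
```

Call:
drive_tool(commands=[{"tz": 0.1, "hand": 0}, {"tx": 0.527, "ty": -0.748, "tz": 0.175, "turn": -0.11}, {"tx": 0.527, "ty": -0.748, "tz": 0.175, "turn": -0.11}, {"tx": 0.527, "ty": -0.748, "tz": 0.175, "turn": -0.11}, {"tx": 0.527, "ty": -0.748, "tz": 0.175, "turn": -0.11}, {"tx": 0.527, "ty": -0.748, "tz": 0.175, "turn": -0.11}, {"tx": 0.527, "ty": -0.748, "tz": 0.175, "turn": -0.11}, {"tx": 0.527, "ty": -0.748, "tz": 0.175, "turn": -0.11}, {"tx": 0.527, "ty": -0.748, "tz": 0.175, "turn": -0.11}, {"tx": 0.527, "ty": -0.748, "tz": 0.175, "turn": -0.11}], grip_force=30)

```text
invalid input
```

Call:
drive_tool(commands=[{"hand": 0, "tx": 0.0, "ty": 0.0, "tz": 0.1, "turn": 0}, {"hand": 0, "tx": 0.527, "ty": -0.748, "tz": 0.175, "turn": -0.11}, {"hand": 0, "tx": 0.527, "ty": -0.748, "tz": 0.175, "turn": -0.11}, {"hand": 0, "tx": 0.527, "ty": -0.748, "tz": 0.175, "turn": -0.11}, {"hand": 0, "tx": 0.527, "ty": -0.748, "tz": 0.175, "turn": -0.11}, {"hand": 0, "tx": 0.527, "ty": -0.748, "tz": 0.175, "turn": -0.11}, {"hand": 0, "tx": 0.527, "ty": -0.748, "tz": 0.175, "turn": -0.11}, {"hand": 0, "tx": 0.527, "ty": -0.748, "tz": 0.175, "turn": -0.11}, {"hand": 0, "tx": 0.527, "ty": -0.748, "tz": 0.175, "turn": -0.11}, {"hand": 0, "tx": 0.527, "ty": -0.748, "tz": 0.175, "turn": -0.11}], grip_force=30)

```text
time_s: 1.65
tcp_pos: [0.4431, 0.2815, 0.2907]
eef_rot: [-179.9, -0.0, -25.7]
contact_force: [1.0, 0.9, -0.4]
gripper_width: 0.0875
gripper_force: 0.0
```

Call:
drive_tool(commands=[{"hand": 0, "tx": 0.15, "ty": -0.7, "tz": -0.03, "turn": 0}, {"hand": 0, "tx": 0.15, "ty": -0.7, "tz": -0.03, "turn": 0}, {"hand": 0, "tx": 0.15, "ty": -0.7, "tz": -0.03, "turn": 0}, {"hand": 0, "tx": 0.15, "ty": -0.7, "tz": -0.03, "turn": 0}, {"hand": 0, "tx": 0.15, "ty": -0.7, "tz": -0.03, "turn": 0}, {"hand": 0, "tx": 0.15, "ty": -0.7, "tz": -0.03, "turn": 0}, {"hand": 0, "tx": 0.15, "ty": -0.7, "tz": -0.03, "turn": 0}, {"hand": 0, "tx": 0.15, "ty": -0.7, "tz": -0.03, "turn": 0}, {"hand": 0, "tx": 0.15, "ty": -0.7, "tz": -0.03, "turn": 0}, {"hand": 0, "tx": 0.15, "ty": -0.7, "tz": -0.03, "turn": 0}])

```text
time_s: 2.65
tcp_pos: [0.5323, -0.1401, 0.2712]
eef_rot: [179.9, 0.1, -26.0]
contact_force: [0.5, 0.4, -0.1]
gripper_width: 0.0874
gripper_force: 0.0
```

Run:
```python
from h import *
from scipy.spatial.transform import Rotation as R
s=r.get_state();print(s['tcp_pos'],s['eef_rot'],s['joints'])
d=r.capture("wrist");f=d['frame']
T=np.eye(4);T[:3,:3]=R.from_euler('xyz',s['eef_rot'],degrees=True).as_matrix();T[:3,3]=s['tcp_pos']
T=T@d['T_tool_cam'];print(T.round(4).tolist())
np.savez('w1.npz',T=T,D=d['D'],fx=d['fx'],fy=d['fy'],cx=d['cx'],cy=d['cy'],f=f)
cv2.imwrite('pics/w1.png',f[:,:,::-1])
```

```text
[ 0.53234146 -0.14007234  0.27118482] [ 1.79938631e+02  5.38476434e-02 -2.59917463e+01] [ 5.66884996e+00  6.44915125e+00 -8.03446857e+00  2.47498240e-02
 -7.55944268e+01  5.83332589e+01]
[[-0.439, -0.8593, -0.2624, 0.6044], [-0.8985, 0.4198, 0.1286, -0.1756], [-0.0004, 0.2922, -0.9564, 0.4598], [0.0, 0.0, 0.0, 1.0]]
```

View pics/w1.png

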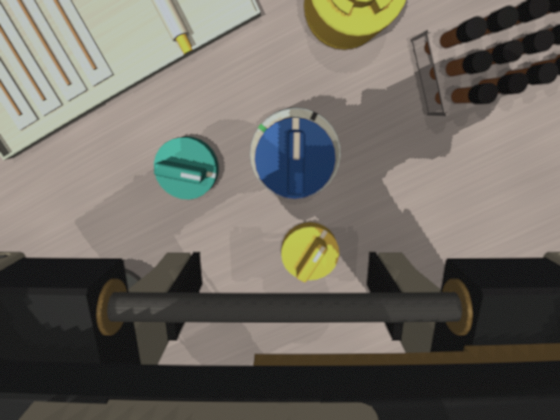

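The wrist view shows the blue lid disc centred near (295,157), with the stripe at the top (296,120). The green mark is at (263,128) and the black mark at (315,116). I'll measure these.

Run:
```python
from h import *
d=dict(np.load('w1.npz'));T=d['T'];f=d['f'];x0,y0=240,95
h=cv2.cvtColor(f,cv2.COLOR_RGB2HSV)
m=((h[...,0]>100)&(h[...,0]<130)&(h[...,1]>130)).astype(np.uint8)
n,l,st,ce=cv2.connectedComponentsWithStats(m);k=1+st[1:,4].argmax()
e=cv2.fitEllipse(cv2.findContours((l==k).astype(np.uint8),0,1)[0][0]);print(e)
gm=(h[...,0]>50)&(h[...,0]<75)&(h[...,1]>120);gm[:100]=0;gm[:,:240]=0;gm[200:]=0
ys,xs=np.nonzero(gm);gp=(xs.mean(),ys.mean());print(gp,len(xs))
g=ray(d,[gp],.085,T)[0];b=ray(d,[(315,116)],.085,T)[0]
c=ray(d,[e[0]],.118,T)[0];print('c',c,'g',g,'b',b)
for p in(g,b):
    v=p-c;print(np.hypot(v[0],v[1]),np.degrees(np.arctan2(v[1],v[0])))
cv2.imwrite('pics/w1c.png',cv2.resize(f[y0:y0+120,x0:x0+120,::-1],(600,600),interpolation=cv2.INTER_CUBIC))
```

```text
((294.3548889160156, 159.33995056152344), (73.6828384399414, 78.26991271972656), 93.03160858154297)
(np.float64(262.625), np.float64(127.875)) 8
c [ 0.55702116 -0.1641502   0.118     ] g [ 0.59909493 -0.14658582  0.085     ] b [ 0.58528182 -0.20373588  0.085     ]
0.045592864151384936 22.658889867124795
0.04863836837401407 -54.476543564341206
```

View pics/w1c.png

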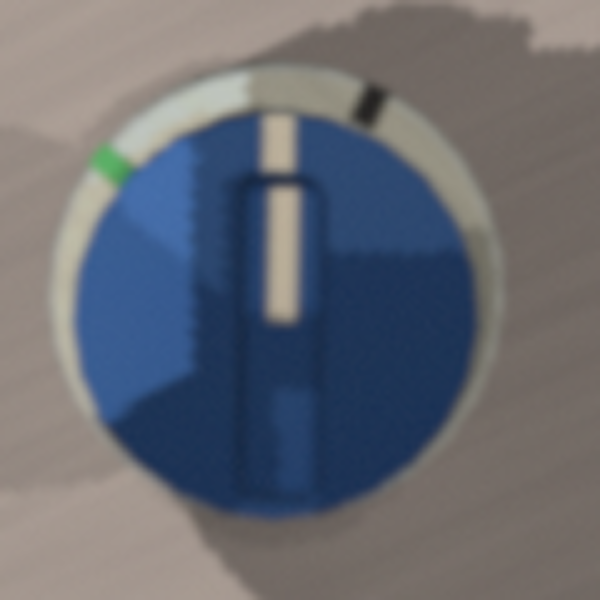

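The crop confirms this: stripe and bar point straight up at about -26° yaw. The green mark is at about +20° and the black mark is 77° clockwise from it, which fits. The centre is about (0.557, -0.164). Next I move over it and descend to a check height.

Call:
drive_tool(commands=[{"hand": 0, "tx": 0.04, "ty": -0.04, "tz": -0.08, "turn": 0}, {"hand": 0, "tx": 0.04, "ty": -0.04, "tz": -0.15, "turn": 0}, {"hand": 0, "tx": 0.04, "ty": -0.04, "tz": -0.15, "turn": 0}, {"hand": 0, "tx": 0.04, "ty": -0.04, "tz": -0.15, "turn": 0}, {"hand": 0, "tx": 0.04, "ty": -0.04, "tz": -0.15, "turn": 0}])

```text
time_s: 3.2
tcp_pos: [0.5579, -0.1603, 0.185]
eef_rot: [-179.9, -0.2, -25.7]
contact_force: [-0.1, 0.3, 1.3]
gripper_width: 0.0877
gripper_force: 0.0
```

Call:
drive_tool(commands=[{"hand": 0, "tx": 0, "ty": -0.006, "tz": -0.05, "turn": 0}, {"hand": 0, "tx": 0, "ty": -0.006, "tz": -0.09, "turn": 0}, {"hand": 0, "tx": 0, "ty": -0.006, "tz": -0.098, "turn": 0}, {"hand": 0, "tx": 0, "ty": -0.006, "tz": -0.098, "turn": 0}, {"hand": 0, "tx": 0, "ty": -0.006, "tz": -0.098, "turn": 0}])

```text
time_s: 3.7
tcp_pos: [0.5578, -0.1643, 0.1255]
eef_rot: [-179.9, -0.2, -25.7]
contact_force: [-0.0, 0.3, 0.6]
gripper_width: 0.0876
gripper_force: 0.0
```

Call:
drive_tool(commands=[{"hand": 1, "tx": 0, "ty": 0, "tz": 0, "turn": 0}, {"hand": 1, "tx": 0, "ty": 0, "tz": 0, "turn": 0}, {"hand": 1, "tx": 0, "ty": 0, "tz": 0, "turn": 0}, {"hand": 1, "tx": 0, "ty": 0, "tz": 0, "turn": 0}, {"hand": 1, "tx": 0, "ty": 0, "tz": 0, "turn": 0}, {"hand": 1, "tx": 0, "ty": 0, "tz": 0, "turn": 0}, {"hand": 1, "tx": 0, "ty": 0, "tz": 0, "turn": 0}, {"hand": 1, "tx": 0, "ty": 0, "tz": 0, "turn": 0}], grip_force=25)

```text
time_s: 4.5
tcp_pos: [0.5563, -0.1644, 0.1231]
eef_rot: [180.0, 0.0, -25.8]
contact_force: [-0.5, -0.9, -0.0]
gripper_width: 0.0296
gripper_force: 0.0
```

Call:
drive_tool(commands=[{"hand": 1, "tx": 0, "ty": 0, "tz": 0, "turn": 0}, {"hand": 1, "tx": 0, "ty": 0, "tz": 0, "turn": 0}, {"hand": 1, "tx": 0, "ty": 0, "tz": 0, "turn": 0}, {"hand": 1, "tx": 0, "ty": 0, "tz": 0, "turn": 0}, {"hand": 1, "tx": 0, "ty": 0, "tz": 0, "turn": 0}])

```text
time_s: 5.0
tcp_pos: [0.5564, -0.1643, 0.1231]
eef_rot: [-180.0, -0.0, -25.8]
contact_force: [-0.2, -0.1, 0.3]
gripper_width: -0.0001
gripper_force: 0.0
```

The fingers shut on nothing, so I'll look.

Run:
```python
from h import *
s=r.get_state();print(s['tcp_pos'],s['eef_rot'],s['joints'])
a=r.capture("wrist")['frame']
b=r.capture("side")['frame'][70:250,180:420]
b=cv2.resize(b,(560,420),interpolation=cv2.INTER_CUBIC)
cv2.imwrite('pics/w2.png',cv2.resize(np.hstack([a,b]),(800,300))[:,:,::-1])
```

```text
[ 0.55637333 -0.1643441   0.12313568] [-1.79998170e+02 -2.30465454e-03 -2.57585964e+01] [ 2.84915550e+00  1.49671329e+01 -1.72723679e+01 -5.95324626e-04
 -5.77575994e+01  6.13925657e+01]
```

View pics/w2.png

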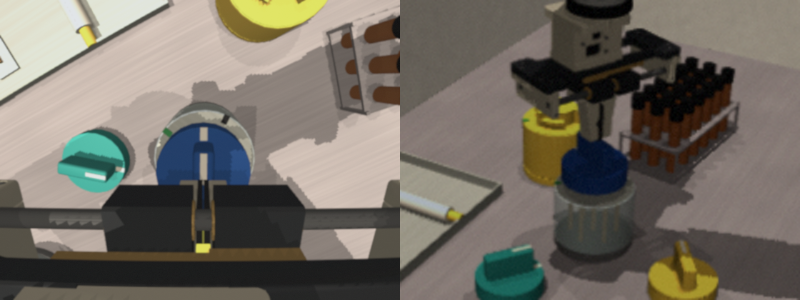

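Run:
```python
from h import *
s=r.get_state();print(s['gripper_width'],s['gripper_force'],s['contact_force'],s['moment'])
a=r.capture("wrist")['frame'][150:360,180:390]
b=r.capture("side")['frame'][110:180,250:320]
a,b=[cv2.resize(x,(400,400),interpolation=cv2.INTER_CUBIC) for x in(a,b)]
cv2.imwrite('pics/w3.png',np.clip(np.hstack([a,b])[:,:,::-1]*1.4,0,255))
```

```text
0.000466627115055824 0.0 [-0.41183441 -0.45501014  0.55228169] [-0.0185086   0.0389501  -0.03167854][ WARN:0@2.153] global loadsave.cpp:1063 imwrite_ Unsupported depth image for selected encoder is fallbacked to CV_8U.
```

View pics/w3.png

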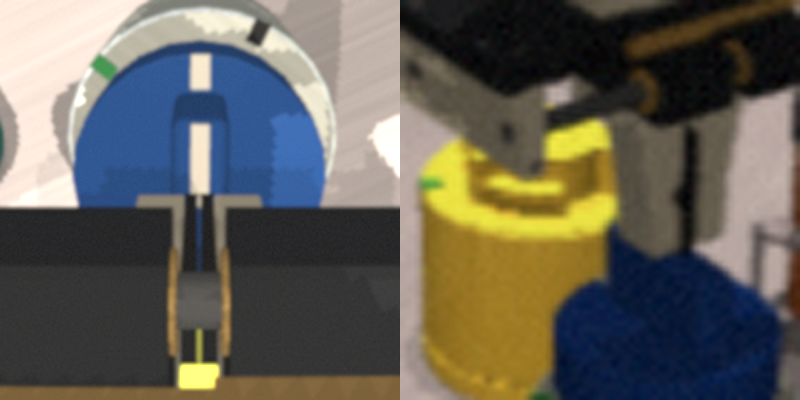

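Run:
```python
from h import *
from scipy.spatial.transform import Rotation as R
s=r.get_state();print(s['tcp_pos'],s['joints'],s['gripper_width'])
P=np.array(s['tcp_pos']);u=np.array([np.cos(np.radians(-25.7)),np.sin(np.radians(-25.7)),0])
pts={'tcp':P,'tcp+3cm':P+[0,0,.03],'bar+x':P+u*.03+[0,0,.1525-P[2]],'bar-x':P-u*.03+[0,0,.1525-P[2]],'disc':P+[0,0,.1205-P[2]]}
Tw=np.eye(4);Tw[:3,:3]=R.from_euler('xyz',s['eef_rot'],degrees=True).as_matrix();Tw[:3,3]=P
for c in("side","wrist","top"):
    d=r.capture(c);T=Tw@d['T_tool_cam'] if c=="wrist" else d['world_from_camera']
    i=np.linalg.inv(T);K=np.array([[d['fx'],0,d['cx']],[0,d['fy'],d['cy']],[0,0,1.]])
    for n,p in pts.items():print(c,n,cv2.projectPoints(p[None],cv2.Rodrigues(i[:3,:3])[0],i[:3,3],K,np.array(d['D']))[0].ravel().round(1))
    if c=="side":
        h=cv2.cvtColor(d['frame'],cv2.COLOR_RGB2HSV);m=(h[...,0]>100)&(h[...,0]<130)&(h[...,1]>130);m[:,:260]=0;m[:,330:]=0
        ys,xs=np.nonzero(m);print('blue',xs.min(),xs.max(),ys.min(),ys.max())
```

```text
[ 0.55637135 -0.16434371  0.12312149] [ 2.84964442e+00  1.49681783e+01 -1.72732672e+01  9.70493592e-05
 -5.77566401e+01  6.13928913e+01] 0.0004147945945958774
side tcp [296.1 165.7]
side tcp+3cm [296.5 153.1]
side bar+x [287.9 147.5]
side bar-x [305.5 159.4]
side disc [296.1 166.8]
blue 268 328 12 186
wrist tcp [283.7 247.3]
wrist tcp+3cm [283.5 269.5]
wrist bar+x [283.4 215.2]
wrist bar-x [283.6 317.3]
wrist disc [283.7 245.6]
top tcp [319.7 196.4]
top tcp+3cm [321.7 193.3]
top bar+x [328.3 178.5]
top bar-x [314.9 208.4]
top disc [319.5 196.7]
```

Call:
drive_tool(commands=[{"hand": 1, "tx": 0, "ty": 0, "tz": 0.02, "turn": 0}, {"hand": 1, "tx": 0, "ty": 0, "tz": 0.1, "turn": 0}, {"hand": 1, "tx": 0, "ty": 0, "tz": 0.13, "turn": 0}, {"hand": 1, "tx": 0, "ty": 0, "tz": 0.13, "turn": 0}])

```text
time_s: 5.75
tcp_pos: [0.5586, -0.1647, 0.2058]
eef_rot: [-179.9, -0.4, -25.7]
contact_force: [-0.9, 0.4, -0.0]
gripper_width: 0.0006
gripper_force: 0.0
```

Run:
```python
from h import *
from scipy.spatial.transform import Rotation as R
s=r.get_state();print(s['tcp_pos'],s['gripper_width'],s['contact_force'])
P=np.array(s['tcp_pos']);L=np.array([.5564,-.1643,.1525])
Tw=np.eye(4);Tw[:3,:3]=R.from_euler('xyz',s['eef_rot'],degrees=True).as_matrix();Tw[:3,3]=P
o=[]
for c in("side","wrist"):
    d=r.capture(c);T=Tw@d['T_tool_cam'] if c=="wrist" else d['world_from_camera']
    i=np.linalg.inv(T);K=np.array([[d['fx'],0,d['cx']],[0,d['fy'],d['cy']],[0,0,1.]])
    q=cv2.projectPoints(np.array([P,P+[0,0,.019],P+[0,0,.05],L]),cv2.Rodrigues(i[:3,:3])[0],i[:3,3],K,np.array(d['D']))[0][:,0]
    w,k=(50,4) if c=="side" else (100,2);x0,y0=(q[0]-w).astype(int)
    x0=min(max(x0,0),560-2*w);y0=min(max(y0,0),420-2*w)
    im=cv2.resize(d['frame'][y0:y0+2*w,x0:x0+2*w],(400,400),interpolation=cv2.INTER_CUBIC)
    for p,col in zip(q,[(255,0,0),(0,255,0),(255,0,255),(255,255,255)]):cv2.circle(im,tuple(((p-[x0,y0])*k).astype(int).tolist()),3,col,-1)
    print(c,q.round(),x0,y0);o.append(im)
cv2.imwrite('pics/w4.png',np.hstack(o)[:,:,::-1])
```

```text
[ 0.55856385 -0.16470164  0.20580039] 0.0005718410745335633 [-0.93217101  0.43325356 -0.02173828]
side [[296. 130.]
 [297. 121.]
 [297. 106.]
 [296. 153.]] 246 79
wrist [[284. 247.]
 [283. 260.]
 [283. 288.]
 [285. 223.]] 183 147
```

View pics/w4.png

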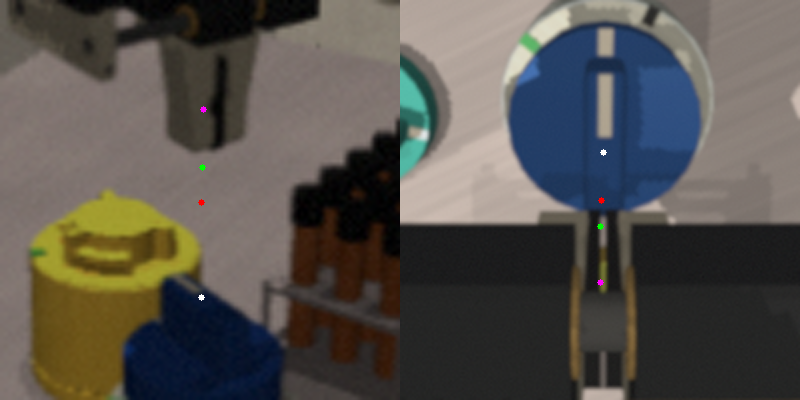

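The w4 view explains it. The physical fingertips, at about (212,148) in the left half, end roughly 30 mm above the reported TCP (red dot, 201,202). The fingers therefore closed just above the bar. I'll open and go about 20 mm lower than before, watching the force.

Call:
drive_tool(commands=[{"hand": 0.4, "tx": -0.003, "ty": 0, "tz": 0, "turn": 0}, {"hand": 0.4, "tx": -0.003, "ty": 0, "tz": 0, "turn": 0}, {"hand": 0.4, "tx": -0.003, "ty": 0, "tz": -0.03, "turn": 0}, {"hand": 0.4, "tx": -0.003, "ty": 0, "tz": -0.06, "turn": 0}, {"hand": 0.4, "tx": -0.003, "ty": 0, "tz": -0.06, "turn": 0}, {"hand": 0.4, "tx": -0.003, "ty": 0, "tz": -0.06, "turn": 0}, {"hand": 0.4, "tx": -0.003, "ty": 0, "tz": -0.09, "turn": 0}, {"hand": 0.4, "tx": -0.003, "ty": 0, "tz": -0.12, "turn": 0}, {"hand": 0.4, "tx": -0.003, "ty": 0, "tz": -0.13, "turn": 0}, {"hand": 0.4, "tx": -0.003, "ty": 0, "tz": -0.14, "turn": 0}])

```text
time_s: 6.85
tcp_pos: [0.5551, -0.1645, 0.1176]
eef_rot: [180.0, -0.0, -25.7]
contact_force: [0.7, 0.1, -0.1]
gripper_width: 0.0523
gripper_force: 0.0
```

Call:
drive_tool(commands=[{"hand": 0.4, "tx": 0.002, "ty": 0, "tz": -0.008, "turn": 0}, {"hand": 0.4, "tx": 0.002, "ty": 0, "tz": -0.016, "turn": 0}, {"hand": 0.4, "tx": 0.002, "ty": 0, "tz": -0.024, "turn": 0}, {"hand": 1, "tx": 0.002, "ty": 0, "tz": -0.024, "turn": 0}, {"hand": 1, "tx": 0.002, "ty": 0, "tz": -0.024, "turn": 0}, {"hand": 1, "tx": 0.002, "ty": 0, "tz": -0.024, "turn": 0}, {"hand": 1, "tx": 0.002, "ty": 0, "tz": -0.024, "turn": 0}, {"hand": 1, "tx": 0.002, "ty": 0, "tz": -0.024, "turn": 0}, {"hand": 1, "tx": 0.002, "ty": 0, "tz": -0.024, "turn": 0}, {"hand": 1, "tx": 0.002, "ty": 0, "tz": -0.024, "turn": 0}], grip_force=25)

```text
time_s: 7.85
tcp_pos: [0.5559, -0.1643, 0.1029]
eef_rot: [-180.0, -0.0, -25.8]
contact_force: [-1.1, 1.1, 1.4]
gripper_width: 0.016
gripper_force: 25.0
```

Gripped, at 16 mm and 25 N. Now turning back towards green.

Call:
drive_tool(commands=[{"hand": 1, "tx": 0, "ty": 0, "tz": 0, "turn": 0.06}, {"hand": 1, "tx": 0, "ty": 0, "tz": 0, "turn": 0.12}, {"hand": 1, "tx": 0, "ty": 0, "tz": 0, "turn": 0.18}, {"hand": 1, "tx": 0, "ty": 0, "tz": 0, "turn": 0.24}, {"hand": 1, "tx": 0, "ty": 0, "tz": 0, "turn": 0.3}, {"hand": 1, "tx": 0, "ty": 0, "tz": 0, "turn": 0.36}, {"hand": 1, "tx": 0, "ty": 0, "tz": 0, "turn": 0.42}, {"hand": 1, "tx": 0, "ty": 0, "tz": 0, "turn": 0.48}, {"hand": 1, "tx": 0, "ty": 0, "tz": 0, "turn": 0.52}, {"hand": 1, "tx": 0, "ty": 0, "tz": 0, "turn": 0.52}])

```text
time_s: 8.85
tcp_pos: [0.5555, -0.1643, 0.1025]
eef_rot: [-180.0, 0.0, 21.1]
contact_force: [-0.0, 0.3, -1.9]
gripper_width: 0.0156
gripper_force: 25.0
```

Call:
drive_tool(commands=[{"hand": 1, "tx": 0, "ty": 0, "tz": -0.004, "turn": 0}, {"hand": 1, "tx": 0, "ty": 0, "tz": -0.008, "turn": 0}, {"hand": 1, "tx": 0, "ty": 0, "tz": -0.012, "turn": 0}, {"hand": 1, "tx": 0, "ty": 0, "tz": -0.016, "turn": 0}, {"hand": 1, "tx": 0, "ty": 0, "tz": -0.016, "turn": 0}])

```text
time_s: 9.35
tcp_pos: [0.5557, -0.1644, 0.093]
eef_rot: [-180.0, 0.0, 21.0]
contact_force: [0.4, 0.3, -1.3]
gripper_width: 0.0158
gripper_force: 25.0
```

It dropped freely; the force shows only the lid's weight. I'll seat it fully, then turn clockwise.

Call:
drive_tool(commands=[{"hand": 1, "tx": 0, "ty": 0, "tz": -0.001, "turn": 0}, {"hand": 1, "tx": 0, "ty": 0, "tz": -0.002, "turn": 0}, {"hand": 1, "tx": 0, "ty": 0, "tz": -0.002, "turn": -0.06}, {"hand": 1, "tx": 0, "ty": 0, "tz": -0.002, "turn": -0.12}, {"hand": 1, "tx": 0, "ty": 0, "tz": -0.002, "turn": -0.18}, {"hand": 1, "tx": 0, "ty": 0, "tz": -0.002, "turn": -0.24}, {"hand": 1, "tx": 0, "ty": 0, "tz": -0.002, "turn": -0.3}, {"hand": 1, "tx": 0, "ty": 0, "tz": -0.002, "turn": -0.36}, {"hand": 1, "tx": 0, "ty": 0, "tz": -0.002, "turn": -0.42}])

```text
time_s: 10.25
tcp_pos: [0.5568, -0.1646, 0.0928]
eef_rot: [-180.0, -0.1, -17.0]
contact_force: [-0.3, 0.3, 3.5]
gripper_width: 0.0158
gripper_force: 25.0
```

Call:
drive_tool(commands=[{"hand": 1, "tx": 0, "ty": 0, "tz": 0, "turn": -0.06}, {"hand": 1, "tx": 0, "ty": 0, "tz": 0, "turn": -0.12}, {"hand": 1, "tx": 0, "ty": 0, "tz": 0, "turn": -0.18}, {"hand": 1, "tx": 0, "ty": 0, "tz": 0, "turn": -0.24}, {"hand": 1, "tx": 0, "ty": 0, "tz": 0, "turn": -0.3}, {"hand": 1, "tx": 0, "ty": 0, "tz": 0, "turn": -0.36}, {"hand": 1, "tx": 0, "ty": 0, "tz": 0, "turn": -0.38}])

```text
time_s: 10.95
tcp_pos: [0.5567, -0.1647, 0.0928]
eef_rot: [-179.9, -0.1, -51.1]
contact_force: [0.2, -0.7, 4.5]
gripper_width: 0.0158
gripper_force: 25.0
```

Run:
```python
from plant import r
s=r.get_state();print(s['tcp_pos'],s['eef_rot'],s['contact_force'],s['moment'],s['gripper_width'],s['joints'][5])
```

```text
[ 0.55669341 -0.16472776  0.09282378] [-1.79941773e+02 -9.94209155e-02 -5.11374487e+01] [ 0.17391291 -0.709102    4.54954836] [-0.22639974  0.23189866  0.22899604] 0.015777733314735292 35.98657743801069
```

Call:
drive_tool(commands=[{"hand": 1, "tx": 0, "ty": 0, "tz": 0, "turn": -0.02}, {"hand": 1, "tx": 0, "ty": 0, "tz": 0, "turn": -0.04}, {"hand": 1, "tx": 0, "ty": 0, "tz": 0, "turn": -0.05}, {"hand": 1, "tx": 0, "ty": 0, "tz": 0, "turn": -0.05}])

```text
time_s: 11.35
tcp_pos: [0.5565, -0.1649, 0.0929]
eef_rot: [-180.0, -0.1, -55.4]
contact_force: [-1.2, -2.4, 5.2]
gripper_width: 0.0161
gripper_force: 26.2
```

Run:
```python
from plant import r
s=r.get_state();print(s['eef_rot'],s['contact_force'],s['moment'])
```

```text
[-1.79965775e+02 -1.03679013e-01 -5.54051409e+01] [-1.17842116 -2.37680186  5.16762075] [-0.8980619   0.23681344  0.68305039]
```

Call:
drive_tool(commands=[{"hand": 0.4, "tx": 0, "ty": 0, "tz": 0, "turn": 0}, {"hand": 0.4, "tx": 0, "ty": 0, "tz": 0, "turn": 0}, {"hand": 0.4, "tx": 0, "ty": 0, "tz": 0, "turn": 0}, {"hand": 0.4, "tx": 0, "ty": 0, "tz": 0, "turn": 0}, {"hand": 0.4, "tx": 0, "ty": 0, "tz": 0, "turn": 0}, {"hand": 0.4, "tx": 0, "ty": 0, "tz": 0.04, "turn": 0}, {"hand": 0.4, "tx": 0, "ty": 0, "tz": 0.1, "turn": 0}, {"hand": 0.4, "tx": 0, "ty": 0, "tz": 0.17, "turn": 0}, {"hand": 0.4, "tx": 0, "ty": 0, "tz": 0.25, "turn": 0}, {"hand": 0.4, "tx": 0, "ty": 0, "tz": 0.25, "turn": 0}])

```text
time_s: 12.35
tcp_pos: [0.5592, -0.1652, 0.2494]
eef_rot: [-179.5, -0.5, -55.4]
contact_force: [0.9, -0.0, 0.3]
gripper_width: 0.0525
gripper_force: 0.0
```

Run:
```python
from h import *
from scipy.spatial.transform import Rotation as R
s=r.get_state();print(s['tcp_pos'],s['gripper_width'])
a=r.capture("wrist")['frame'][60:260,180:380];b=r.capture("side")['frame'][120:240,240:360]
cv2.imwrite('pics/end.png',np.hstack([cv2.resize(x,(400,400),interpolation=cv2.INTER_CUBIC) for x in(a,b)])[:,:,::-1])
```

```text
[ 0.55924756 -0.16520345  0.24938851] 0.0525363848521984
```

View pics/end.png

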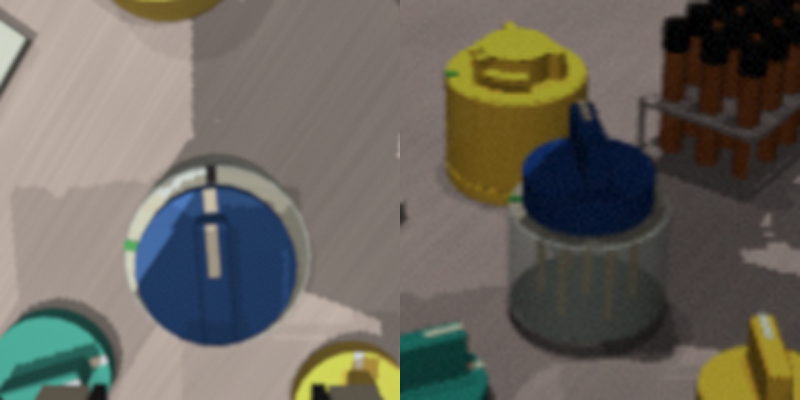

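The stripe at (210,195) lines up with the black mark at (210,175). The lid sits low and level on the shoulder, and the fingers are clear.

```bash
python3 -c "
from plant import r
print(r.close_job())"
```

```text
the job is handed in; nothing more can be done
None
```

The blue lid was turned back to the green mark, where it dropped, then turned clockwise to its stop at the black mark and released; the job is handed in at about 12.5 s, with no verdict returned and the arm kept well away from the orange-lidded jar.

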